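# Knock the plaster plug out of the mould ring

## Robot

A 6-joint arm with a two-finger parallel gripper is mounted at the origin on the work surface. World frame = base frame: x ahead of the robot, y to its left, z up, the work surface at z = 0. Lengths are in m, angles in rad, forces in N, time in s.
With the tool pointing down it reaches from about 0.4 to 0.925 m from the base axis. Payload 3.4 kg.
Tool frame: the origin (TCP) lies between the finger pads; the fingertips stand 14 mm ahead of it and the grasp point (between the pads) lies 5 mm behind it (bot.tcp_to_tips is the distance from the TCP to the fingertips, in m); x points along the fingers, z is the direction in which the jaws open and shut, and the axes are right-handed (so a half turn about x gives the same grasp; the last joint's range is limited). The gripper opens to 85 mm and grips with 20 to 120 N. Pads are 22 mm wide; open, the fingers measure 114 mm over their backs; the gripper's body (76 mm by 85 mm) begins 54 mm behind the grasp point. The pads swing forward as they close: fully open they stand 13 mm farther back than shut.
Start: joints at [-1.298, 0.307, 1.506, -0, 1.328, -0.073], TCP at [0.195, -0.541, 0.245] pointing down, gripper open.
Joint ranges: [-3.12, 3.12], [-1.05, 2.28], [0.14, 2.33], [-1.42, 4.57], [0.1, 2.73], [-2.68, 2.68]. Speed limits (rad/s): [2.57, 2.57, 3.14, 3.14, 3.14, 3.14].

## Interface

Orientations are given as a 3x3 rotation matrix whose columns are the frame's x, y, z axes.
In Python, from plant import bot, eyes gives the robot as it stands. The module is installed in compiled form; this text tells all that it offers.
- The arm moves only by the tool servo_tool, never from a script. Its argument "deltas" is a list of rows, each a list of 7 numbers: the turn, a rotation vector about the world's x, y, z in degrees, then the shift along the world's x, y, z in units of 25 mm (1.0 is 25 mm), then the opening, from -1 (shut) to 1 (fully open), so that 0 is half open. A call has exactly 10 rows; each row is the pose to reach, as a shift and turn from the pose commanded when the call began; what a row does not reach only later rows make up. A row lasts 1/8 s, in which the tool goes at most 62.5 mm and 10.7 degrees, less where a joint would pass 70% of its speed; a pose out of reach is approached as far as the arm can. A call with a gripper value outside its range is refused whole. The fingers move at their own pace and stop on an object; the grip force is fixed at half the most. Time passes only in rows, so rows that repeat a pose let the fingers close, or fill a call up. It gives the time, the measured TCP pose, the force and the opening at its end, in the units of the state.
- bot.get_obs(): the state, without advancing time (a new reading comes with each control period).
- eyes.grab_frame(name): name is "scene" or "side" or "wrist"; returns (picture, depth): 420x560x3 uint8, blue, green, red; 420x560 float32, m along the optical axis (not along the pixel's ray), 0 where there is no reading.
- eyes.get_calibration(name): a dict with "camera_matrix" (3x3 intrinsics, pixels), "D" ([k1, k2, p1, p2, k3] as OpenCV has them; the pictures are not rectified), "T" (4x4, takes a point from camera to world coordinates). Camera axes: x right, y down, z forward; pixel columns grow to the right and rows downward; lengths in m; the calibration is good to about 2 mm. A picture is of the moment at which its call begins: read the wrist's pose just before it. get_calibration takes no time and is no camera call; for the wrist camera it gives the pose at the moment of the call.
- bot.finish_job(): hands the job in, once; it reports no verdict.
The state is a dict: "time_s": time; "joint_pos": joint angles; "joint_velocities": joint speeds; "tau": joint torques, N m; "ee_pos": TCP position; "ee_rot": TCP orientation; "ft_force": force on the tool from outside, world axes, zero at the start; "wrist_torque": the same for the moment, N m; "width": finger opening in m.
Only numpy, scipy, OpenCV 4.12 (cv2) and the standard library are available. Lean on these libraries where they do the work, as an engineer would, in place of code of your own. Each camera call takes 0.05 s, during which the arm holds its last target.

## Task

Take the ejector rod from its holder, feel for the off-centre bore in the guide plate of the knock-out stand, feed the rod down through it and push the plaster plug out of the mould ring into the tray beneath, going on until the rod's collar rests fully home on the guide plate. Then put the rod back in its holder, all the way down. Plaster and guide are delicate: never press the rod on either with more than 35 N, do not touch the plug with the gripper, and leave the other things on the bench alone.

Things in the scene. Friction and masses are not known exactly. Their poses are not given: they have to be found in the camera images.
- stand: Fixed grey knock-out stand. Origin: centre of its underside on the bench; z up. Base 110 (x) x 120 (y) x 6 mm, cheeks with outer faces at y = +-56 mm. They carry a steel mould ring on the stand's z axis: 62 mm outside, bore 28 mm, 55 to 93 mm above the bench, open below over a catch tray. A square guide plate lies on the ring.
- guide_top (a point): Point on the stand's axis level with the top (105 mm) of the aluminium guide plate, 62 x 62 x 12 mm. Its vertical bore, 15.5 mm with 1 mm chamfer, is eccentric: its centre lies 4.5 mm from this point, horizontally, in an unknown direction, since the plate was clamped turned any way round. No pose shows it: find it by sight or by feel. The plate stays put under working forces.
- plug: White plaster plug, cylinder 26 mm diameter, 30 mm high, 35 g; origin at the centre of its underside, z up. Seated in the ring, underside 57 to 62 mm above the bench, gripped by two sprung shoes at 60 to 70 mm height: sliding it down takes about 6 to 15 N until its top is below 60 mm; then it drops into the tray, to stand or lie.
- rod: Steel ejector rod, 0.16 kg, upright in its holder. Origin: centre of the lower tip, z along the rod to the handle. Shank 14 mm diameter, 52 mm long, 1 mm chamfer at the tip; collar 30 mm diameter from 52 to 58 mm; square handle 22 x 22 mm (flats facing its x and y) from 58 to 114 mm. With the collar home on the guide plate the tip is 53 mm above the bench.
- holder: Fixed grey block 70 x 70 x 62 mm with a vertical through hole of 18 mm (3 mm chamfer) in its middle. Origin: centre of its underside on the bench. The rod hangs in it by its collar, which rests on the top at 62 mm: its tip is then 10 mm above the bench.
- jar: Bystander: white plastic jar, 56 mm diameter, 60 mm high; origin at the centre of its underside. Leave alone.
- bowl: Bystander: dark rubber mixing bowl, 100 mm rim diameter, 50 mm high; origin at the centre of its underside. Leave alone.
- spatula: Bystander: spatula about 190 mm long lying on the bench. Leave alone.
- cast: Bystander: plaster dental cast, 60 x 50 x 28 mm; origin at the centre of its underside. Leave alone.
- tray (a point): Centre of the inner floor (8 mm above the bench) of the stand's open aluminium catch tray under the ring, 80 x 80 mm outside, walls 4 mm, rim 22 mm above the bench.
There are look-alikes about, which are no part of the job. There is more than one size of the rod; the job needs the largest.

How it is judged:
On the way, in this order (a step that is already met when the one before it is completed fails the run):
1. the rod is lifted clear of its holder (its tip above the holder's top) (z of rod in the frame of holder above 0.063 m), for 0.1 s.
2. the rod stands in the bore with its collar home on the guide plate (within 2 mm) and the plug has dropped out below the ring (z of rod in the frame of stand below 0.055 m and horizontal distance between rod and stand below 0.008 m and angle between rod's own z axis and vertical below 0.08 rad and height (world z) of plug below 0.028 m), for 0.2 s.
At the end, for the whole second after the job is handed in: The rod is back upright in its holder, collar on the block within 2.5 mm, released and at rest; the plug lies or stands at rest in the catch tray under the ring (z of rod in the frame of holder below 0.0125 m and horizontal distance between rod and holder below 0.006 m and angle between rod's own z axis and vertical below 0.1 rad and height (world z) of plug below 0.028 m and x of plug in the frame of stand between -0.04 and 0.04 m and y of plug in the frame of stand between -0.04 and 0.04 m and linear speed of each of plug, rod below 0.02 m/s); the robot touches nothing.
It fails at once if the rod presses on the plug with more than 35 N (contact force between rod and plug above 35 N).
It fails at once if the rod presses on the stand or its guide plate with more than 35 N (contact force between rod and stand above 35 N).
It fails at once if the robot itself touches the plug (contact force between any of the fingers, the arm and plug above 0.5 N).
It fails at once if a bystander is moved by more than 20 mm (distance of any of jar, bowl, spatula, cast from where it was at the start of the episode above 0.02 m).
It also fails if it takes over 61 s, if anything falls off the work surface, if the arm or the gripper's body presses on something with over 40 N, if the wrist force passes 120 N, or if a joint passes its speed limit or range.

## Working session

There is one attempt and no reset: what is moved stays moved. The work goes in short steps, Python scripts to look and compute and a tool call to move; the robot and the scene stay as the last step left them, time stands still between calls to the robot, and variables do not carry over. Pictures are saved under pics/ and viewed, and the job is handed in when it is done.

Besides the shell and the picture viewer there is one more tool, called after "Emit:" as name([rows], argument=value, ...), one row to a line, values as JSON. servo_tool: Moves the arm, as the interface text tells. Its arguments: {"type":"object","properties":{"deltas":{"type":"array","items":{"type":"array","items":{"type":"number"}}}},"required":["deltas"]}

```bash
mkdir -p pics; cat > h.py <<'E'
import numpy as np, cv2
from plant import bot, eyes
def grab(n,tag):
    cal=eyes.get_calibration(n); im,d=eyes.grab_frame(n)
    cv2.imwrite(f'pics/{tag}.png',im); np.savez(f'pics/{tag}.npz',im=im,d=d,K=cal['camera_matrix'],D=np.array(cal['D']),T=cal['T'])
def ld(tag): return np.load(f'pics/{tag}.npz')
def pts(z,uv):
    uv=np.array(uv,float).reshape(-1,1,2); n=cv2.undistortPoints(uv,z['K'],z['D']).reshape(-1,2)
    return n
def world(z,u,v,r=1):
    d=z['d'][v-r:v+r+1,u-r:u+r+1]; d=np.median(d[d>0]) if (d>0).any() else 0
    n=pts(z,[[u,v]])[0]; p=np.array([n[0]*d,n[1]*d,d,1]); return (z['T']@p)[:3]
def onz(z,u,v,h):
    n=pts(z,[[u,v]])[0]; R=z['T'][:3,:3];o=z['T'][:3,3]; r=R@np.array([n[0],n[1],1]); return o+r*(h-o[2])/r[2]
def proj(z,P):
    Ti=np.linalg.inv(z['T']); r,_=cv2.Rodrigues(Ti[:3,:3]); return cv2.projectPoints(np.array(P,float).reshape(-1,3),r,Ti[:3,3],z['K'],z['D'])[0].reshape(-1,2)
def cloud(z):
    h,w=z['d'].shape; vv,uu=np.mgrid[:h,:w]; n=pts(z,np.stack([uu.ravel(),vv.ravel()],1)); d=z['d'].ravel()
    P=np.c_[n*d[:,None],d]@z['T'][:3,:3].T+z['T'][:3,3]; P[d<=0]=np.nan; return P.reshape(h,w,3)
def crop(tag,u0,v0,u1,v1,out,s=4):
    im=ld(tag)['im'][v0:v1,u0:u1]; cv2.imwrite(f'pics/{out}.png',cv2.resize(im,None,fx=s,fy=s,interpolation=cv2.INTER_CUBIC))
E
python3 - <<'E'
from h import *
for n in ('scene','side','wrist'): grab(n,n+'0')
o=bot.get_obs(); print(o, eyes.get_calibration('wrist')['T'])
E
```

```text
{'time_s': 0.15, 'joint_pos': array([-1.29849139e+00,  3.07413752e-01,  1.50736900e+00,  1.07371341e-05,
        1.32840301e+00, -7.35141031e-02]), 'joint_velocities': array([ 0.00179067, -0.00223988, -0.00211782, -0.00108072, -0.00146792,
        0.00052957]), 'tau': array([ 9.60981270e-04, -4.57975817e+01, -2.52219218e+01, -1.10329113e-04,
        8.55731720e-03, -1.53264307e-05]), 'ee_pos': array([ 0.19474212, -0.54047845,  0.24458705]), 'ee_rot': array([[-4.18431743e-04,  9.40799045e-01,  3.38964574e-01],
       [ 1.53721491e-03,  3.38964809e-01, -9.40797797e-01],
       [-9.99998731e-01,  1.27401736e-04, -1.58804396e-03]]), 'ft_force': array([-0.43453248,  0.30697301,  0.15344933]), 'wrist_torque': array([ 0.03160846, -0.00591102,  0.05705802]), 'width': 0.08544398614285618} [[ 0.33975438 -0.90140341 -0.26840055  0.26278877]
 [-0.94051353 -0.32596596 -0.09581488 -0.51617462]
 [-0.00112159  0.28498787 -0.95853047  0.37376263]
 [ 0.          0.          0.          1.        ]]
```

View pics/scene0.png

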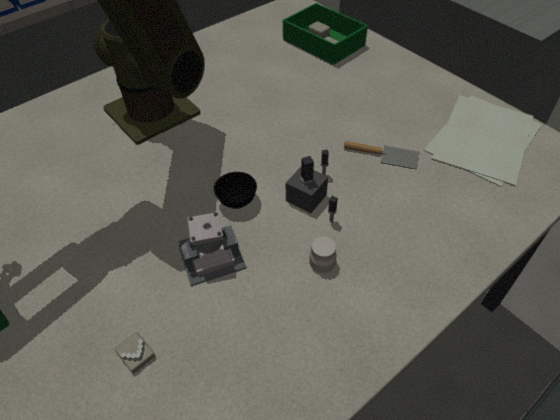

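View pics/side0.png

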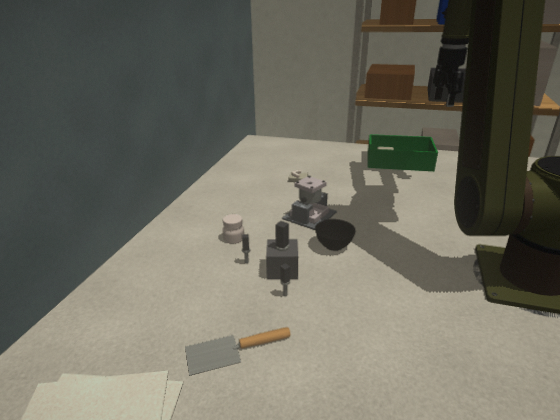

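View pics/wrist0.png

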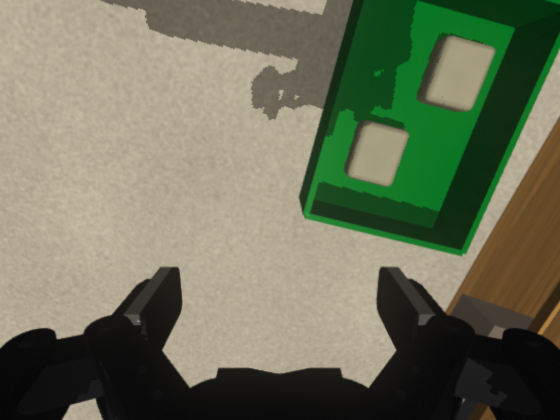

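The scene picture shows the stand around (210,245), with the bore dark at (207,226) on the guide plate. The holder with the large rod is at (307,187), with small look-alike rods at (325,160) and (333,208). The bowl is at (236,190), the jar at (322,253), the cast at (134,352) and the spatula at (380,153).

```bash
python3 - <<'E'
from h import *
for t in('scene0','side0'):
    z=ld(t);C=cloud(z)
    print(t,z['K'][0,0],z['T'][:3,3])
    L={'scene0':dict(rodtop=(307,160),holder=(316,184),plate=(197,224),plate2=(218,238),bowl=(236,192),jar=(322,244),bench=(270,300),sm1=(325,152),sm2=(333,200),tray=(214,262)),'side0':dict(rodtop=(282,226),holder=(275,246),jar=(232,221),bench=(240,310),plate=(312,183))}[t]
    for k,(u,v) in L.items(): print(k,world(z,u,v).round(4))
crop('scene0',160,140,350,290,'c1',4)
crop('side0',210,150,370,310,'c2',4)
E
```

```text
scene0 472.04773167033073 [ 1.07560121 -0.39004831  0.8297135 ]
rodtop [0.535  0.1112 0.1233]
holder [0.5572 0.1204 0.0597]
plate [ 0.514  -0.1595  0.1028]
plate2 [ 0.5656 -0.1456  0.0973]
bowl [ 0.4176 -0.0053  0.006 ]
jar [0.6867 0.0191 0.0578]
bench [ 0.6905 -0.1211 -0.0023]
sm1 [0.5053 0.1952 0.0751]
sm2 [0.6253 0.1066 0.0745]
tray [ 0.5482 -0.1572  0.0056]
side0 406.797999156397 [0.32040742 0.8431848  0.57209234]
rodtop [0.529  0.1248 0.1245]
holder [0.5475 0.1189 0.0662]
jar [0.6865 0.0321 0.0609]
bench [0.578  0.2671 0.001 ]
plate [ 0.5219 -0.1466  0.1049]
```

View pics/c1.png

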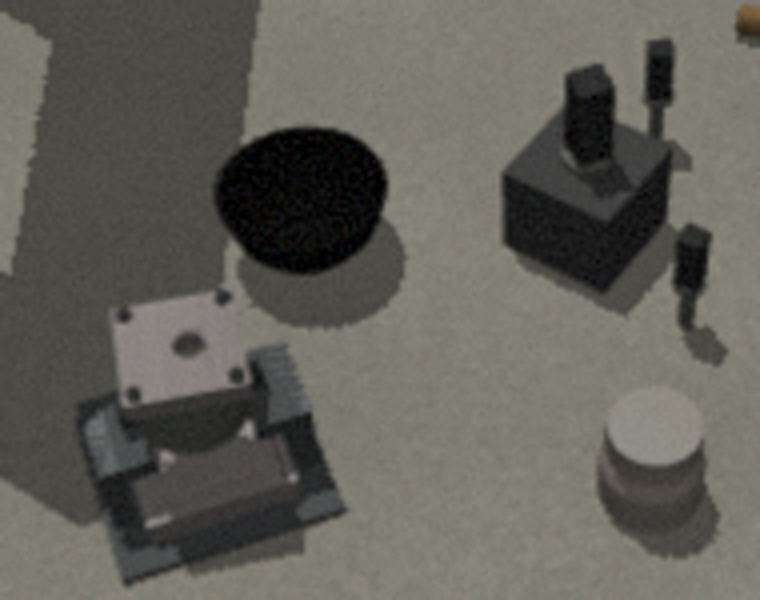

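View pics/c2.png

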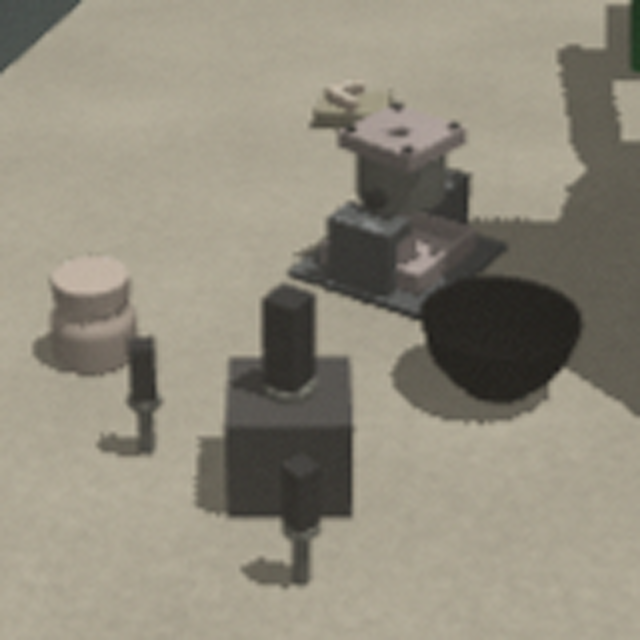

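```bash
python3 - <<'E'
from h import *
for t in('scene0','side0'):
    C=cloud(ld(t)); P=C.reshape(-1,3); P=P[~np.isnan(P).any(1)]
    def rect(n,c,r,z0,z1):
        m=(np.hypot(P[:,0]-c[0],P[:,1]-c[1])<r)&(P[:,2]>z0)&(P[:,2]<z1)
        q=P[m]; 
        if len(q)<5: print(t,n,len(q));return
        print(t,n,len(q),q.mean(0).round(4),'z',np.percentile(q[:,2],[5,50,95]).round(4),cv2.minAreaRect((q[:,:2]*1000).astype(np.float32)))
    rect('holdtop',(0.53,0.118),.06,.055,.068)
    rect('rodtop',(0.53,0.118),.03,.119,.130)
    rect('rodside',(0.53,0.118),.03,.075,.118)
    rect('plate',(0.525,-0.153),.06,.099,.11)
    rect('cheek',(0.53,-0.153),.09,.02,.09)
E
```

```text
scene0 holdtop 598 [0.5394 0.1071 0.0601] z [0.0568 0.0599 0.064 ] ((533.1349487304688, 112.9368896484375), (71.9573974609375, 73.74082946777344), 15.3275785446167)
scene0 rodtop 78 [0.534  0.1115 0.1219] z [0.1198 0.1222 0.1242] ((532.9400024414062, 112.32978057861328), (22.387666702270508, 24.62061309814453), 72.66798400878906)
scene0 rodside 174 [0.5393 0.1077 0.0975] z [0.0781 0.0979 0.1166] ((537.5001220703125, 109.47837829589844), (26.485273361206055, 18.134666442871094), 48.53833770751953)
scene0 plate 784 [ 0.5296 -0.1533  0.1029] z [0.1005 0.1028 0.1052] ((528.0589599609375, -152.1493682861328), (62.172576904296875, 66.30085754394531), 63.24964141845703)
scene0 cheek 963 [ 0.542  -0.1565  0.0545] z [0.0219 0.053  0.0818] ((536.2471313476562, -153.84588623046875), (110.8914794921875, 66.9048080444336), 71.06562042236328)
side0 holdtop 513 [0.5303 0.1248 0.0625] z [0.0575 0.0629 0.0647] ((533.24169921875, 115.74150085449219), (69.8868408203125, 71.92041015625), 15.766220092773438)
side0 rodtop 77 [0.5331 0.1181 0.1238] z [0.1198 0.1245 0.1261] ((533.2277221679688, 115.59349822998047), (21.477455139160156, 21.76629066467285), 73.94758605957031)
side0 rodside 211 [0.5322 0.1221 0.0967] z [0.0781 0.097  0.1152] ((532.2672729492188, 122.12181854248047), (26.80165672302246, 16.177799224853516), 17.60961151123047)
side0 plate 292 [ 0.5279 -0.1448  0.1054] z [0.1004 0.106  0.1081] ((529.4301147460938, -149.73834228515625), (64.91047668457031, 67.524169921875), 63.90721893310547)
side0 cheek 712 [ 0.5263 -0.1255  0.0512] z [0.022  0.0545 0.0846] ((520.2908935546875, -142.10177612304688), (122.7741928100586, 76.24237823486328), 52.27233123779297)
```

Emit:
servo_tool([
  [0,0,-1,1.4,1.6,0,1],
  [0,0,-2,3,3.5,0,1],
  [0,0,-3,4.6,5.4,-0.2,1],
  [0,0,-4,6.2,7.3,-0.4,1],
  [0,0,-4,7.8,9.2,-0.8,0.5],
  [0,0,-4,9.4,11.1,-1,0.5],
  [0,0,-4,11,13,-1.2,0.5],
  [0,0,-4,12.6,14.8,-1.2,0.5],
  [0,0,-4,13.3,15.6,-1.2,0.5],
  [0,0,-4,13.3,15.6,-1.2,0.5],
])

```text
time_s: 1.4
ee_pos: [0.5284, -0.1493, 0.2149]
ee_rot: [[-0.0, 0.961, 0.276], [0.0, 0.276, -0.961], [-1.0, -0.0, -0.0]]
ft_force: [0.5, 0.4, -0.0]
width: 0.064
```

```bash
python3 - <<'E'
from h import *
grab('wrist','w1')
o=bot.get_obs(); print(o['time_s'],o['ee_pos'],o['width'],np.degrees(np.arctan2(o['ee_rot'][1,2],o['ee_rot'][0,2])),o['ft_force'])
E
```

```text
1.45 [ 0.52739191 -0.15028873  0.21485429] 0.06449223359214591 -74.05921081091975 [0.66378074 0.94289537 0.15269352]
```

View pics/w1.png

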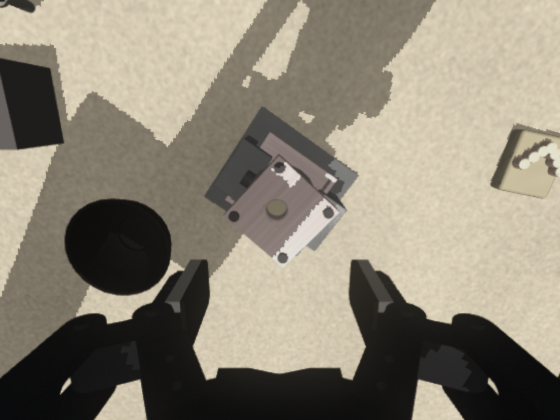

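The wrist view shows the guide plate with its bore at about (276,208). Its corner screws are at (279,167), (234,216), (283,258) and (328,212). I'll measure more finely with a settled frame.

```bash
python3 - <<'E'
from h import *
grab('wrist','w2')
o=bot.get_obs(); print(o['time_s'],o['ee_pos'])
z=ld('w2');C=cloud(z)
print(np.median(C[180:240,250:310,2]))
crop('w2',215,145,350,275,'c3',6)
E
```

```text
1.5 [ 0.52678994 -0.15097495  0.2149133 ]
nan
```

View pics/c3.png

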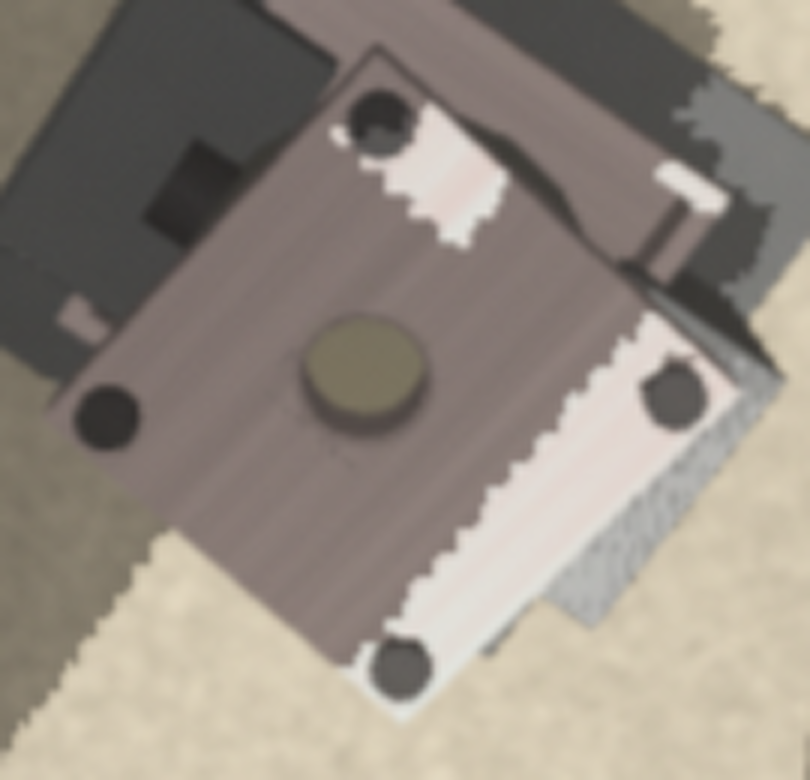

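```bash
python3 - <<'E'
from h import *
z=ld('w2')
f=lambda c:onz(z,215+(c[0]+.5)/6-.5,145+(c[1]+.5)/6-.5,.105)
S=np.array([f(c) for c in [(380,124),(107,418),(401,668),(673,396)]]); K=np.array([f(c) for c in [(375,45),(45,408),(400,722),(742,388)]])
b=f((364,375)); print(b,S.mean(0),K.mean(0)); print((b-S.mean(0))*1000,(b-K.mean(0))*1000)
print([np.linalg.norm(K[i]-K[i-1]) for i in range(4)])
C=cloud(z);print(np.nanmedian(C[195:225,255:300,2]),np.nanmedian(C[195:225,255:300],axis=(0,1)))
E
```

```text
[ 0.53049695 -0.14678235  0.105     ] [ 0.52737922 -0.15108576  0.105     ] [ 0.52836145 -0.15084572  0.105     ]
[3.11773306 4.30341132 0.        ] [2.13549687 4.06337226 0.        ]
[np.float64(0.06249742130860235), np.float64(0.06125868443773916), np.float64(0.06209151566855081), np.float64(0.06259174838493771)]
0.105265714876271 [ 0.52737212 -0.14916628  0.10526571]
```

Emit:
servo_tool([
  [0,0,0,0.05,1.5,0,0.5],
  [0,0,0,0.1,3.5,0,0.5],
  [0,0,0,0.2,5.5,0,0.5],
  [0,0,0,0.2,7.5,0,0.5],
  [0,0,0,0.2,9.2,0,0.5],
  [0,0,0,0.25,10.3,0,0.5],
  [0,0,0,0.25,10.6,0,0.5],
  [0,0,0,0.25,10.6,0,0.5],
  [0,0,0,0.25,10.6,0,0.5],
  [0,0,0,0.25,10.6,0,0.5],
])

```text
time_s: 2.75
ee_pos: [0.5336, 0.1128, 0.2153]
ee_rot: [[-0.0, 0.963, 0.271], [-0.0, 0.271, -0.963], [-1.0, -0.0, 0.0]]
ft_force: [0.4, 0.7, -0.4]
width: 0.064
```

```bash
python3 - <<'E'
from h import *
grab('wrist','w3')
o=bot.get_obs(); print(o['time_s'],o['ee_pos'],o['ft_force'])
crop('w3',215,110,345,300,'c4',4)
E
```

```text
2.8 [0.53369562 0.11301646 0.21531518] [ 0.68032189  0.04415571 -0.42892512]
```

View pics/w3.png

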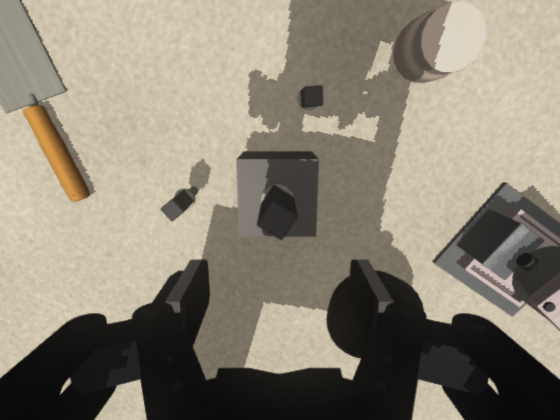

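View pics/c4.png

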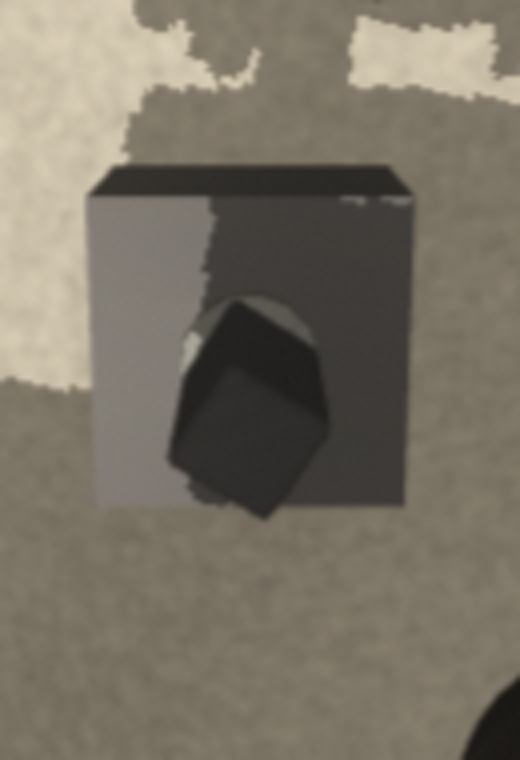

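The handle is turned relative to the holder block. Its top corners in the crop are (232,365), (330,428), (266,520) and (168,460).

```bash
python3 - <<'E'
from h import *
z=ld('w3')
f=lambda c,h:onz(z,215+(c[0]+.5)/4-.5,110+(c[1]+.5)/4-.5,h)
H=np.array([f(c,.124) for c in [(232,365),(330,428),(266,520),(168,460)]]); K=np.array([f(c,.062) for c in [(88,195),(413,195),(404,506),(98,506)]])
for A in(H,K):
    print(A.mean(0)); 
    for i in range(4):
        d=A[(i+1)%4]-A[i]; print(np.linalg.norm(d)*1000,np.degrees(np.arctan2(d[1],d[0])))
# lower bottom corners of handle at 0.068
print(f((240,300),.068),f((318,348),.068))
E
```

```text
[0.53287119 0.11379997 0.124     ]
20.45409984538638 -107.94995004159007
20.447088371223355 162.83684948740637
20.583221664618804 72.53784722082794
20.620960271480016 -17.5265003962729
[0.53278555 0.11367929 0.062     ]
68.86943160314061 -74.23448844742704
70.37828831763302 -163.9595176442647
69.49813747796176 105.75090988900115
70.36036800982554 15.52858540116909
[0.54545555 0.1195956  0.068     ] [0.53988698 0.10066933 0.068     ]
```

Emit:
servo_tool([
  [0,0,-8,-0.02,0,-0.5,0.5],
  [0,0,-17,-0.02,0,-1,0.5],
  [0,0,-26,-0.02,0,-1.6,0.5],
  [0,0,-33,-0.02,0,-2.2,0.5],
  [0,0,-33.7,-0.02,0,-2.6,0.5],
  [0,0,-33.7,-0.02,0,-2.6,0.5],
  [0,0,-33.7,-0.02,0,-2.6,0.5],
  [0,0,-33.7,-0.02,0,-2.6,0.5],
  [0,0,-33.7,-0.02,0,-2.6,0.5],
  [0,0,-33.7,-0.02,0,-2.6,0.5],
])

```text
time_s: 4.05
ee_pos: [0.5332, 0.1141, 0.1506]
ee_rot: [[0.001, 0.952, -0.307], [0.0, -0.307, -0.952], [-1.0, 0.0, -0.0]]
ft_force: [-0.0, 0.1, -0.6]
width: 0.0642
```

```bash
python3 - <<'E'
from h import *
o=bot.get_obs(); print(o['time_s'],o['ee_pos'],o['ft_force'],o['joint_pos'],np.degrees(np.arctan2(o['ee_rot'][1,2],o['ee_rot'][0,2])))
grab('wrist','w4')
E
```

```text
4.05 [0.5332482  0.1140959  0.15057154] [-0.00325729  0.09911154 -0.63897334] [1.33293891e-01 3.56159827e-01 1.69814847e+00 4.86371453e-05
 1.08677153e+00 2.01603707e+00] -107.87453104517385
```

View pics/w4.png

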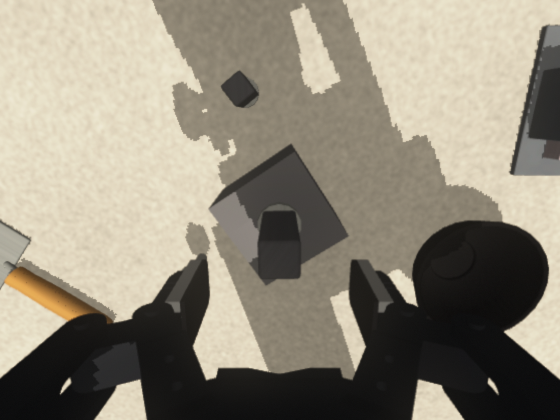

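The jaws are now square to the handle, which sits centred at column 280. I'll descend and close.

Emit:
servo_tool([
  [0,0,0,-0.01,0,-1,0.5],
  [0,0,0,-0.01,0,-2,0.5],
  [0,0,0,-0.01,0,-2.15,0.5],
  [0,0,0,-0.01,0,-2.15,0.5],
  [0,0,0,-0.01,0,-2.15,-0.3],
  [0,0,0,-0.01,0,-2.15,-1],
  [0,0,0,-0.01,0,-2.15,-1],
  [0,0,0,-0.01,0,-2.15,-1],
  [0,0,0,-0.01,0,-2.15,-1],
  [0,0,0,-0.01,0,-2.15,-1],
])

```text
time_s: 5.35
ee_pos: [0.5335, 0.1141, 0.0975]
ee_rot: [[0.002, 0.952, -0.307], [0.0, -0.307, -0.952], [-1.0, 0.002, -0.001]]
ft_force: [-0.4, -0.3, 5.5]
width: 0.0215
```

```bash
python3 - <<'E'
from h import *
o=bot.get_obs(); print(o['time_s'],o['ee_pos'],o['ft_force'],o['wrist_torque'],o['width'],o['ee_rot'])
E
```

```text
5.35 [0.53353755 0.11407861 0.09748309] [-0.36212562 -0.32286493  5.48362991] [-0.02596389  0.06808208  0.02084233] 0.021532913729762525 [[ 1.78830672e-03  9.51660746e-01 -3.07145936e-01]
 [ 1.89279112e-04 -3.07146744e-01 -9.51662147e-01]
 [-9.99998383e-01  1.64372750e-03 -7.29402087e-04]]
```

Emit:
servo_tool([
  [0,0,0,0,0,0.3,-1],
  [0,0,0,0,0,0.9,-1],
  [0,0,0,0,0,1.6,-1],
  [0,0,0,0,0,2.4,-1],
  [0,0,0,0,0,3.2,-1],
  [0,0,0,0,0,4,-1],
  [0,0,0,0,0,4.6,-1],
  [0,0,0,0,0,4.8,-1],
  [0,0,0,0,0,4.8,-1],
  [0,0,0,0,0,4.8,-1],
])

```text
time_s: 6.6
ee_pos: [0.5322, 0.1139, 0.2157]
ee_rot: [[-0.002, 0.952, -0.307], [-0.0, -0.307, -0.952], [-1.0, -0.002, 0.001]]
ft_force: [0.1, -0.2, -2.4]
width: 0.0215
```

```bash
python3 - <<'E'
from h import *
o=bot.get_obs(); print(o['time_s'],o['ee_pos'],o['ft_force'],o['wrist_torque'],o['width'])
grab('side','s1');grab('scene','sc1')
crop('side0',0,0,1,1,'x');crop('s1',200,130,380,310,'c5',3);crop('sc1',230,90,370,230,'c6',4)
E
```

```text
6.6 [0.53223893 0.11393252 0.21574041] [ 0.12940463 -0.2221797  -2.42457895] [ 0.01305899 -0.01260269 -0.0292964 ] 0.021477877782008773
```

View pics/c5.png

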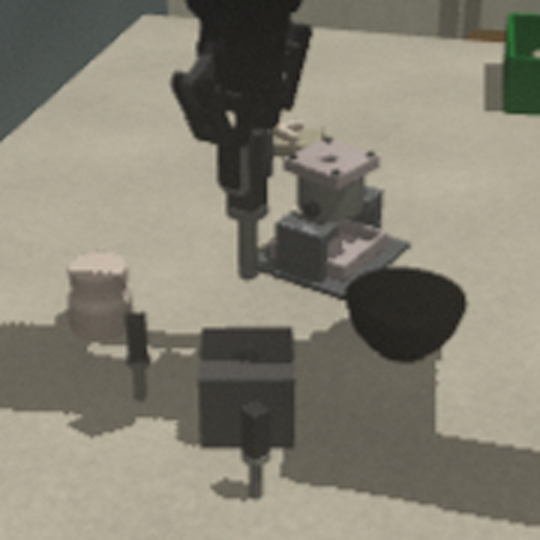

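View pics/c6.png

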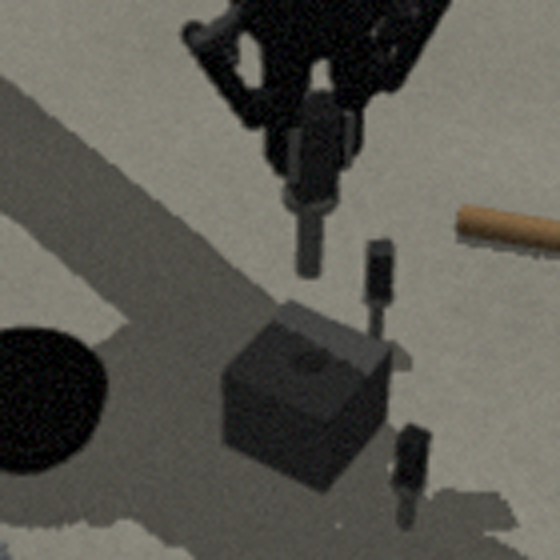

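The rod hangs straight in the jaws, with its tip about 0.128 m up. Next I carry it to above the bore.

Emit:
servo_tool([
  [0,0,0,0,-0.7,0,-1],
  [0,0,0,-0.02,-2,0,-1],
  [0,0,0,-0.04,-3.6,0,-1],
  [0,0,0,-0.06,-5.2,0,-1],
  [0,0,0,-0.08,-6.8,0,-1],
  [0,0,0,-0.08,-8.4,0,-1],
  [0,0,0,-0.08,-9.6,0,-1],
  [0,0,0,-0.08,-10.43,0,-1],
  [0,0,0,-0.08,-10.43,0,-1],
  [0,0,0,-0.08,-10.43,0,-1],
])

```text
time_s: 7.95
ee_pos: [0.5305, -0.1462, 0.2164]
ee_rot: [[-0.001, 0.952, -0.307], [0.001, -0.307, -0.952], [-1.0, -0.001, -0.001]]
ft_force: [-0.2, -0.4, -1.6]
width: 0.0215
```

Emit:
servo_tool([
  [0,0,0,0,0,0,-1],
  [0,0,0,0,0,0,-1],
  [0,0,0,0,0,0,-1],
  [0,0,0,0,0,0,-1],
  [0,0,0,0,0,0,-1],
  [0,0,0,0,0,0,-1],
  [0,0,0,0,0,0,-1],
  [0,0,0,0,0,0,-1],
  [0,0,0,0,0,0,-1],
  [0,0,0,0,0,0,-1],
])

```text
time_s: 9.2
ee_pos: [0.5309, -0.1467, 0.2166]
ee_rot: [[0.0, 0.952, -0.307], [-0.0, -0.307, -0.952], [-1.0, 0.0, -0.0]]
ft_force: [-0.1, -0.9, -1.7]
width: 0.0216
```

```bash
python3 - <<'E'
from h import *
o=bot.get_obs(); print(o['time_s'],o['ee_pos'],o['ft_force'],o['wrist_torque'],o['ee_rot'].round(4))
for n in('side','scene','wrist'): grab(n,n+'2')
crop('side2',250,100,370,250,'c7',4);crop('scene2',150,150,270,300,'c8',4)
E
```

```text
9.2 [ 0.53088307 -0.14673658  0.21656765] [-0.11741148 -0.93700681 -1.71858537] [0.00410007 0.00270602 0.07322314] [[ 0.      0.9517 -0.3072]
 [-0.     -0.3072 -0.9517]
 [-1.      0.     -0.    ]]
```

View pics/c7.png

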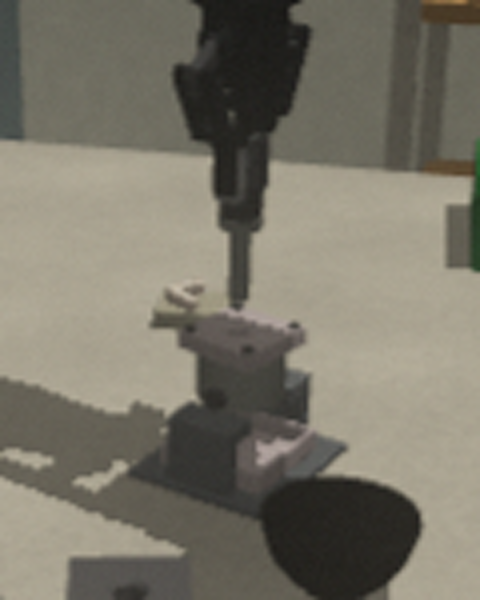

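View pics/c8.png

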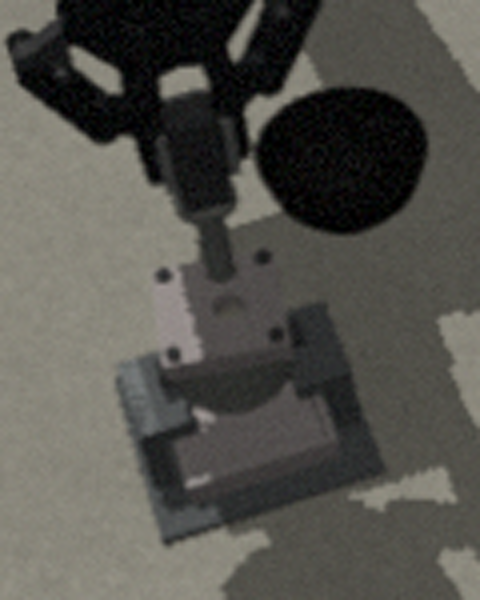

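View pics/wrist2.png

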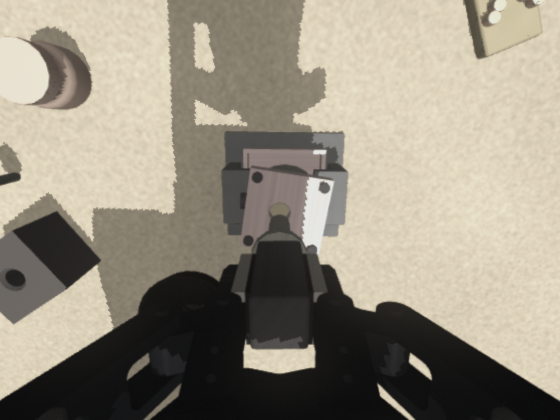

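Seen from the wrist, the bore at (280,209) lines up with the rod's column. I'll lower it close, then feel in small steps.

Emit:
servo_tool([
  [0,0,0,-0.01,0,-0.3,-1],
  [0,0,0,-0.01,0,-0.6,-1],
  [0,0,0,-0.01,0,-0.8,-1],
  [0,0,0,-0.01,0,-0.88,-1],
  [0,0,0,-0.01,0,-0.9,-1],
  [0,0,0,-0.01,0,-0.92,-1],
  [0,0,0,-0.01,0,-0.94,-1],
  [0,0,0,-0.01,0,-0.96,-1],
  [0,0,0,-0.01,0,-0.98,-1],
  [0,0,0,-0.01,0,-1.0,-1],
])

```text
time_s: 10.6
ee_pos: [0.5306, -0.1467, 0.1916]
ee_rot: [[0.0, 0.952, -0.307], [-0.0, -0.307, -0.952], [-1.0, 0.0, 0.0]]
ft_force: [0.2, -1.1, -0.9]
width: 0.021
```

```bash
cat > st.py <<'E'
from h import *
o=bot.get_obs(); print(o['time_s'],o['ee_pos'].round(5),'tip',round(o['ee_pos'][2]-.0875,4),'F',o['ft_force'].round(2),'M',o['wrist_torque'].round(3),o['width'].round(4))
E
python3 st.py
```

```text
Traceback (most recent call last):
  File "st.py", line 2, in <module>
    o=bot.get_obs(); print(o['time_s'],o['ee_pos'].round(5),'tip',round(o['ee_pos'][2]-.0875,4),'F',o['ft_force'].round(2),'M',o['wrist_torque'].round(3),o['width'].round(4))
                                                                                                                                                          ^^^^^^^^^^^^^^^^
AttributeError: 'float' object has no attribute 'round'
```

Emit:
servo_tool([
  [0,0,0,0,0,-0.01,-1],
  [0,0,0,0,0,-0.02,-1],
  [0,0,0,0,0,-0.03,-1],
  [0,0,0,0,0,-0.04,-1],
  [0,0,0,0,0,-0.05,-1],
  [0,0,0,0,0,-0.06,-1],
  [0,0,0,0,0,-0.06,-1],
  [0,0,0,0,0,-0.06,-1],
  [0,0,0,0,0,-0.06,-1],
  [0,0,0,0,0,-0.06,-1],
])

```text
time_s: 11.85
ee_pos: [0.5306, -0.1467, 0.1901]
ee_rot: [[0.0, 0.952, -0.307], [0.0, -0.307, -0.952], [-1.0, 0.0, -0.0]]
ft_force: [-1.6, -0.0, -0.9]
width: 0.0214
```

```bash
sed -i "s/,o\['width'\].round(4)//" st.py; python3 st.py
```

```text
11.85 [ 0.53062 -0.14673  0.19007] tip 0.1026 F [-1.61 -0.03 -0.9 ] M [ 0.048 -0.009  0.039]
```

The tip is 2.4 mm below the plate top with no vertical load, so it is in the bore. I'll continue down.

Emit:
servo_tool([
  [0,0,0,0,0,-0.03,-1],
  [0,0,0,0,0,-0.06,-1],
  [0,0,0,0,0,-0.09,-1],
  [0,0,0,0,0,-0.12,-1],
  [0,0,0,0,0,-0.16,-1],
  [0,0,0,0,0,-0.2,-1],
  [0,0,0,0,0,-0.24,-1],
  [0,0,0,0,0,-0.28,-1],
  [0,0,0,0,0,-0.32,-1],
  [0,0,0,0,0,-0.32,-1],
])

```text
time_s: 13.1
ee_pos: [0.5306, -0.1467, 0.182]
ee_rot: [[-0.0, 0.952, -0.307], [0.0, -0.307, -0.952], [-1.0, -0.0, -0.0]]
ft_force: [-0.2, -0.5, -1.9]
width: 0.0214
```

```bash
python3 st.py
```

```text
13.1 [ 0.53056 -0.1467   0.18196] tip 0.0945 F [-0.19 -0.49 -1.87] M [ 0.004 -0.053 -0.011]
```

Emit:
servo_tool([
  [0,0,0,0,0,-0.04,-1],
  [0,0,0,0,0,-0.08,-1],
  [0,0,0,0,0,-0.12,-1],
  [0,0,0,0,0,-0.16,-1],
  [0,0,0,0,0,-0.2,-1],
  [0,0,0,0,0,-0.24,-1],
  [0,0,0,0,0,-0.28,-1],
  [0,0,0,0,0,-0.32,-1],
  [0,0,0,0,0,-0.36,-1],
  [0,0,0,0,0,-0.4,-1],
])

```text
time_s: 14.35
ee_pos: [0.5313, -0.1469, 0.173]
ee_rot: [[0.002, 0.952, -0.307], [-0.001, -0.307, -0.952], [-1.0, 0.002, -0.0]]
ft_force: [-1.3, 0.9, 6.3]
width: 0.0215
```

```bash
python3 st.py
```

```text
14.35 [ 0.53132 -0.1469   0.17299] tip 0.0855 F [-1.33  0.92  6.26] M [0.056 0.141 0.035]
```

The push is about 8 N, so the plug is sliding.

Emit:
servo_tool([
  [0,0,0,0,0,-0.05,-1],
  [0,0,0,0,0,-0.1,-1],
  [0,0,0,0,0,-0.16,-1],
  [0,0,0,0,0,-0.22,-1],
  [0,0,0,0,0,-0.28,-1],
  [0,0,0,0,0,-0.34,-1],
  [0,0,0,0,0,-0.4,-1],
  [0,0,0,0,0,-0.46,-1],
  [0,0,0,0,0,-0.52,-1],
  [0,0,0,0,0,-0.58,-1],
])

```text
time_s: 15.6
ee_pos: [0.5315, -0.147, 0.1586]
ee_rot: [[0.002, 0.952, -0.307], [-0.001, -0.307, -0.952], [-1.0, 0.002, 0.0]]
ft_force: [-0.6, 1.3, 6.3]
width: 0.0213
```

```bash
python3 st.py
```

```text
15.6 [ 0.53148 -0.147    0.15858] tip 0.0711 F [-0.61  1.28  6.26] M [ 0.045  0.167 -0.001]
```

Emit:
servo_tool([
  [0,0,0,0,0,-0.05,-1],
  [0,0,0,0,0,-0.1,-1],
  [0,0,0,0,0,-0.16,-1],
  [0,0,0,0,0,-0.22,-1],
  [0,0,0,0,0,-0.28,-1],
  [0,0,0,0,0,-0.34,-1],
  [0,0,0,0,0,-0.4,-1],
  [0,0,0,0,0,-0.46,-1],
  [0,0,0,0,0,-0.52,-1],
  [0,0,0,0,0,-0.56,-1],
])

```text
time_s: 16.85
ee_pos: [0.5302, -0.1466, 0.1429]
ee_rot: [[-0.001, 0.952, -0.307], [0.0, -0.307, -0.952], [-1.0, -0.001, -0.0]]
ft_force: [0.2, -0.4, -0.9]
width: 0.0213
```

```bash
python3 st.py
```

```text
16.85 [ 0.53018 -0.14661  0.14289] tip 0.0554 F [ 0.16 -0.43 -0.85] M [-0.036 -0.062 -0.025]
```

The force has vanished, so the plug has dropped. Now I ease the collar home.

Emit:
servo_tool([
  [0,0,0,0,0,-0.02,-1],
  [0,0,0,0,0,-0.04,-1],
  [0,0,0,0,0,-0.06,-1],
  [0,0,0,0,0,-0.08,-1],
  [0,0,0,0,0,-0.09,-1],
  [0,0,0,0,0,-0.1,-1],
  [0,0,0,0,0,-0.1,-1],
  [0,0,0,0,0,-0.1,-1],
  [0,0,0,0,0,-0.1,-1],
  [0,0,0,0,0,-0.1,-1],
])

```text
time_s: 18.1
ee_pos: [0.5306, -0.1467, 0.1411]
ee_rot: [[0.0, 0.952, -0.307], [-0.0, -0.307, -0.952], [-1.0, 0.0, -0.0]]
ft_force: [0.2, 0.1, -1.5]
width: 0.0216
```

```bash
python3 st.py
```

```text
18.1 [ 0.53064 -0.14672  0.14108] tip 0.0536 F [ 0.24  0.14 -1.5 ] M [-0.006 -0.052 -0.024]
```

Emit:
servo_tool([
  [0,0,0,0,0,-0.01,-1],
  [0,0,0,0,0,-0.02,-1],
  [0,0,0,0,0,-0.03,-1],
  [0,0,0,0,0,-0.04,-1],
  [0,0,0,0,0,-0.04,-1],
  [0,0,0,0,0,-0.04,-1],
  [0,0,0,0,0,-0.04,-1],
  [0,0,0,0,0,-0.04,-1],
  [0,0,0,0,0,-0.04,-1],
  [0,0,0,0,0,-0.04,-1],
])

```text
time_s: 19.35
ee_pos: [0.5306, -0.1467, 0.1405]
ee_rot: [[0.0, 0.952, -0.307], [-0.0, -0.307, -0.952], [-1.0, 0.0, -0.0]]
ft_force: [-1.9, 0.4, 5.2]
width: 0.0213
```

```bash
python3 st.py
```

```text
19.35 [ 0.53065 -0.14672  0.14046] tip 0.053 F [-1.86  0.4   5.16] M [0.155 0.335 0.006]
```

The collar is seated, with the tip reading 0.053 and about 7 N of contact. I'll check the plug by camera.

```bash
python3 - <<'E'
from h import *
for n in('side','scene'): grab(n,n+'3')
a=ld('scene3')['im'][180:300,150:270];b=ld('side3')['im'][140:240,270:370]
cv2.imwrite('pics/c9.png',np.hstack([cv2.resize(a,(390,390),interpolation=2),cv2.resize(b,(390,390),interpolation=2)]))
E
python3 st.py
```

```text
19.45 [ 0.53065 -0.14673  0.14045] tip 0.0529 F [-2.1   0.88  5.4 ] M [0.164 0.293 0.013]
```

View pics/c9.png

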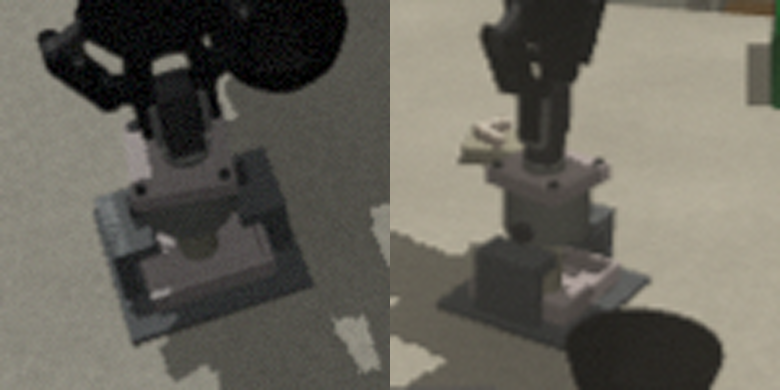

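The collar sits on the plate, and the plug's pale side shows in the tray at (200,240) in the left crop. I'll withdraw straight up.

Emit:
servo_tool([
  [0,0,0,0,0,0.1,-1],
  [0,0,0,0,0,0.3,-1],
  [0,0,0,0,0,0.7,-1],
  [0,0,0,0,0,1.1,-1],
  [0,0,0,0,0,1.5,-1],
  [0,0,0,0,0,2,-1],
  [0,0,0,0,0,2.5,-1],
  [0,0,0,0,0,3,-1],
  [0,0,0,0,0,3.2,-1],
  [0,0,0,0,0,3.2,-1],
])

```text
time_s: 20.7
ee_pos: [0.5308, -0.1468, 0.2205]
ee_rot: [[0.001, 0.952, -0.307], [-0.0, -0.307, -0.952], [-1.0, 0.001, 0.0]]
ft_force: [0.1, 0.5, -2.1]
width: 0.021
```

```bash
python3 st.py
```

```text
20.7 [ 0.53083 -0.1468   0.2205 ] tip 0.133 F [ 0.06  0.47 -2.13] M [ 0.013 -0.035 -0.001]
```

Emit:
servo_tool([
  [0,0,0,0,0.7,0,-1],
  [0,0,0,0.02,2,0,-1],
  [0,0,0,0.04,3.6,0,-1],
  [0,0,0,0.06,5.2,0,-1],
  [0,0,0,0.08,6.8,0,-1],
  [0,0,0,0.1,8.4,0,-1],
  [0,0,0,0.1,9.6,0,-1],
  [0,0,0,0.1,10.43,0,-1],
  [0,0,0,0.1,10.43,0,-1],
  [0,0,0,0.1,10.43,0,-1],
])

```text
time_s: 21.95
ee_pos: [0.5325, 0.1141, 0.2196]
ee_rot: [[-0.001, 0.952, -0.306], [-0.001, -0.306, -0.952], [-1.0, -0.001, 0.001]]
ft_force: [-0.2, -0.7, -1.8]
width: 0.0218
```

Emit:
servo_tool([
  [0,0,0,0,0,-0.4,-1],
  [0,0,0,0,0,-0.8,-1],
  [0,0,0,0,0,-1.2,-1],
  [0,0,0,0,0,-1.6,-1],
  [0,0,0,0,0,-2,-1],
  [0,0,0,0,0,-2.4,-1],
  [0,0,0,0,0,-2.6,-1],
  [0,0,0,0,0,-2.6,-1],
  [0,0,0,0,0,-2.6,-1],
  [0,0,0,0,0,-2.6,-1],
])

```text
time_s: 23.2
ee_pos: [0.5335, 0.1141, 0.1555]
ee_rot: [[0.001, 0.952, -0.307], [0.0, -0.307, -0.952], [-1.0, 0.001, -0.0]]
ft_force: [-0.0, 0.2, -1.5]
width: 0.0217
```

```bash
python3 st.py
```

```text
23.2 [0.53348 0.11411 0.1555 ] tip 0.068 F [-0.01  0.21 -1.5 ] M [0.055 0.031 0.003]
```

Emit:
servo_tool([
  [0,0,0,0,0,-0.05,-1],
  [0,0,0,0,0,-0.1,-1],
  [0,0,0,0,0,-0.15,-1],
  [0,0,0,0,0,-0.2,-1],
  [0,0,0,0,0,-0.25,-1],
  [0,0,0,0,0,-0.3,-1],
  [0,0,0,0,0,-0.35,-1],
  [0,0,0,0,0,-0.4,-1],
  [0,0,0,0,0,-0.4,-1],
  [0,0,0,0,0,-0.4,-1],
])

```text
time_s: 24.45
ee_pos: [0.5331, 0.114, 0.1451]
ee_rot: [[0.0, 0.952, -0.307], [0.0, -0.307, -0.952], [-1.0, 0.0, -0.0]]
ft_force: [-0.2, 0.4, -1.1]
width: 0.0217
```

```bash
python3 st.py
```

```text
24.45 [0.53314 0.11402 0.14506] tip 0.0576 F [-0.18  0.43 -1.13] M [0.014 0.002 0.016]
```

It is in the hole with no force.

Emit:
servo_tool([
  [0,0,0,0,0,-0.2,-1],
  [0,0,0,0,0,-0.5,-1],
  [0,0,0,0,0,-0.8,-1],
  [0,0,0,0,0,-1.1,-1],
  [0,0,0,0,0,-1.4,-1],
  [0,0,0,0,0,-1.6,-1],
  [0,0,0,0,0,-1.75,-1],
  [0,0,0,0,0,-1.83,-1],
  [0,0,0,0,0,-1.87,-1],
  [0,0,0,0,0,-1.88,-1],
])

```text
time_s: 25.7
ee_pos: [0.5332, 0.1141, 0.0982]
ee_rot: [[0.0, 0.952, -0.307], [0.0, -0.307, -0.952], [-1.0, 0.0, -0.0]]
ft_force: [-0.1, -0.1, -2.3]
width: 0.0214
```

```bash
python3 st.py
```

```text
25.7 [0.53323 0.11405 0.09818] tip 0.0107 F [-0.12 -0.14 -2.31] M [-0.002  0.051 -0.058]
```

Now I seat it lightly, open the jaws, and look before retreating.

Emit:
servo_tool([
  [0,0,0,0,0,-0.02,-1],
  [0,0,0,0,0,-0.03,-1],
  [0,0,0,0,0,-0.03,-1],
  [0,0,0,0,0,-0.03,-1],
  [0,0,0,0,0,-0.03,-0.3],
  [0,0,0,0,0,-0.03,0],
  [0,0,0,0,0,-0.03,0.3],
  [0,0,0,0,0,-0.03,0.5],
  [0,0,0,0,0,-0.03,0.5],
  [0,0,0,0,0,-0.03,0.5],
])

```text
time_s: 26.95
ee_pos: [0.5331, 0.114, 0.0973]
ee_rot: [[0.0, 0.952, -0.307], [-0.0, -0.307, -0.952], [-1.0, 0.0, 0.0]]
ft_force: [0.7, 0.3, -0.1]
width: 0.0641
```

Emit:
servo_tool([
  [0,0,0,0,0,0.3,0.5],
  [0,0,0,0,0,1,0.5],
  [0,0,0,0,0,2,0.5],
  [0,0,0,0,0,3,0.5],
  [0,0,0,0,0,4,0.5],
  [0,0,0,0,0,5,0.5],
  [0,0,0,0,0,6,0.5],
  [0,0,0,0,0,6.5,0.5],
  [0,0,0,0,0,6.5,0.5],
  [0,0,0,0,0,6.5,0.5],
])

```text
time_s: 28.2
ee_pos: [0.5324, 0.1139, 0.2588]
ee_rot: [[-0.002, 0.952, -0.307], [-0.0, -0.307, -0.952], [-1.0, -0.002, 0.001]]
ft_force: [0.5, 0.0, 0.3]
width: 0.0641
```

```bash
python3 st.py; python3 - <<'E'
from h import *
for n in('side','scene','wrist'): grab(n,n+'4')
a=ld('scene4')['im'][140:290,160:350];b=ld('side4')['im'][150:310,210:370]
cv2.imwrite('pics/c10.png',np.hstack([cv2.resize(a,(456,360),interpolation=2),cv2.resize(b,(340,360),interpolation=2)]))
for t in('scene4','side4'):
    P=cloud(ld(t)).reshape(-1,3); P=P[~np.isnan(P).any(1)]
    m=(np.hypot(P[:,0]-.533,P[:,1]-.114)<.03)&(P[:,2]>.115)&(P[:,2]<.14); q=P[m]
    print(t,len(q),np.percentile(q[:,2],[10,50,90]).round(4),cv2.minAreaRect((q[:,:2]*1000).astype(np.float32)))
E
```

```text
28.2 [0.53242 0.11393 0.25883] tip 0.1713 F [0.48 0.01 0.27] M [-0.009  0.012  0.026]
scene4 99 [0.1164 0.1214 0.123 ] ((533.4655151367188, 111.97293853759766), (21.924116134643555, 23.07359504699707), 75.76459503173828)
side4 105 [0.1165 0.1236 0.1255] ((533.4061279296875, 115.412109375), (22.939315795898438, 24.603675842285156), 80.08226013183594)
```

View pics/c10.png

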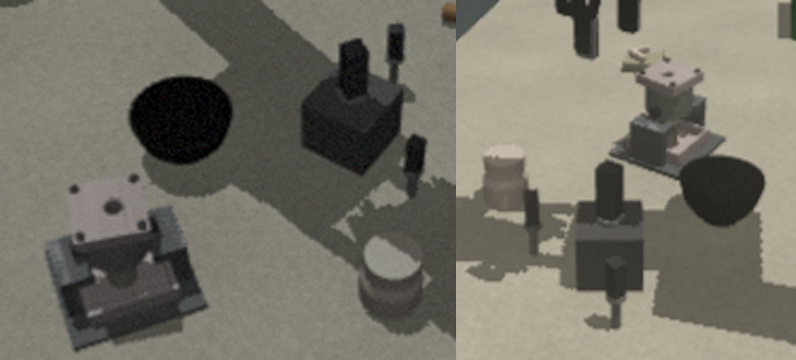

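View pics/wrist4.png

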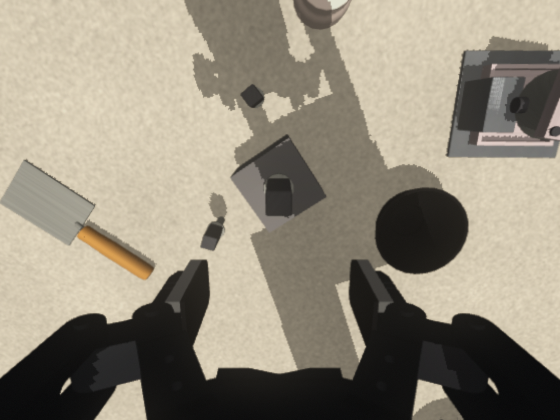

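The rod is back in the holder at its original height and position. The plug is in the tray at about (125,270) in the left crop, the bystanders have not moved, and the gripper is clear.

```bash
python3 - <<'E'
from h import *
print(bot.finish_job())
E
```

```text
the job is handed in; nothing more can be done
None
```

The job is done and handed in at about 28 s of the 61 s limit; the interface gave no verdict.

- **Finding the bore:** The wrist camera showed it about 4.9 mm from the plate's centre, close to the 4.5 mm given. I fed the rod in with small, force-checked steps, and it entered without needing a search.
- **Pushing the plug:** The push read about 8 N at the end of each step. It dropped to nothing when the plug fell into the tray.
- **Collar home:** The rod tip read 53 mm above the bench with about 7 N of contact. Force was only read at the end of each move call, and the highest contact seen was that 8 N push, against the 35 N limit.
- **Returning the rod:** It went back into its holder without any force and was released. The final pictures put its handle top at about 122 to 124 mm in the scene and side views, the same as at the start, and at the same position to within about 0.5 mm.
- **Other things:** The bystanders looked unmoved, and the arm was clear of everything.

No check failed. The plug's position in the tray I judged only by eye from the pictures.

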